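Proof-pull a finished pen

ROBOT

A 6-joint arm with a two-finger parallel gripper is mounted at the origin on the work surface. World frame = base frame: x ahead of the robot, y to its left, z up, the work surface at z = 0. Lengths are in mm, angles in rad, forces in N, time in s.
With the tool pointing down it reaches from about 350 to 875 mm from the base axis. Payload 4.2 kg.
Tool frame: the origin (TCP) lies midway between the tips of the shut fingers; the grasp point (between the pads) lies 19 mm behind it; z points along the fingers, y is the line along which they close (so a half turn about z gives the same grasp; the last joint's range is limited). The gripper opens to 85 mm and grips with 20 to 120 N. Pads are 22 mm wide; open, the fingers measure 114 mm over their backs; the gripper's body (76 mm by 85 mm) begins 54 mm behind the grasp point. The pads swing forward as they close: fully open they stand 13 mm farther back than shut.
Start: joints at [-0.975, 0.385, 0.008, 0, -1.194, -0.259], TCP at [206.558, -589.858, 197.712] pointing down, gripper open.
Joint ranges: [-3.14, 3.14], [-1.21, 2.06], [-1.07, 1.41], [-3.16, 2.05], [-2.99, -0.16], [-3.1, 3.1]. Speed limits (rad/s): [2.79, 2.79, 3.14, 3.14, 3.14, 3.14].

INTERFACE

Orientations are given as a unit quaternion [x, y, z, w].
In Python, from bench import arm gives the robot as it stands.
- The arm moves only by the tool send_rows, never from a script. Its argument "targets" is a list of rows, each an object of numbers: "gripper": the gripper command: -1 is fully open, 1 is shut, values between are in proportion; "x", "y", "z": the shift along the tool's x, y, z in cm; "ax", "ay", "az": the turn, a rotation vector about the tool's x, y, z in degrees. A call has 1 to 5 rows; each row shifts and turns the commanded pose from where the row before left it, along the tool's axes as they then stand; what a row does not reach is not made up. A row lasts 1/12 s, in which the tool goes at most 41.7 mm and 7.16 degrees, less where a joint would pass 70% of its speed; a pose out of reach is approached as far as the arm can. A call is refused whole if a number of a shift passes 4.17 or a number of a turn 7.16, either way. A call with a gripper value outside its range is refused whole. The fingers move at their own pace and stop on an object; the grip force is fixed at half the most. Time passes only in rows, so rows that do not move let the fingers close. It gives the time, the measured TCP pose, the force, the opening and the grip force at its end, in the units of the state.
- arm.read_state(): the state, without advancing time (a new reading comes with each control period).
- arm.get_image(name): name is "scene" or "top" or "wrist"; returns (picture, depth): 480x640x3 uint8, red, green, blue; 480x640 float32, mm along the optical axis (not along the pixel's ray), 0 where there is no reading.
- arm.camera_model(name): a dict with "fx", "fy", "cx", "cy" (pixels), "cam_to_world" (4x4, takes a point from camera to world coordinates). Camera axes: x right, y down, z forward; pixel columns grow to the right and rows downward; lengths in mm; the calibration is good to about 2 mm. The wrist camera is an equidistant fisheye: a pixel r from the principal point sees the ray r / f radians off the axis. A picture is of the moment at which its call begins: read the wrist's pose just before it. camera_model takes no time and is no camera call; for the wrist camera it gives the pose at the moment of the call.
- arm.job_done(): hands the job in; it is judged then, once.
Trained networks look in the newest picture that a camera, given by its name, has taken for a name from the list of things; names that differ only in an ending like _2 or _b are one class to them, and where a whole thing is asked for, a point or a joint stands for the part that bears it (a point fixed in the world has none). Each returns a list of dicts, best first, with "score" (0 to 1); they miss things now and then, are a little off and sometimes report something else, mostly with a low value. They report only what shows in the picture. A call takes as long as a camera call. They do not tell look-alikes from the thing itself.
- arm.boxes_of(camera, thing): "rect" ([left, top, width, height] in pixels, round what is visible of it).
The state is a dict: "clock": time; "joints": joint angles; "joint_vel": joint speeds; "joint_efforts": joint torques, N m; "position": TCP position; "ee_rot": TCP orientation; "contact_force": force on the tool from outside, world axes, zero at the start; "wrist_torque": the same for the moment, N m; "gripper_width": finger opening in mm; "grasp_force": force on a finger pad.
Only numpy, scipy, OpenCV 4.12 (cv2) and the standard library are available. Lean on these libraries where they do the work, as an engineer would, in place of code of your own. Each camera call takes 0.05 s, during which the arm holds its last target. There are 200 camera calls.

TASK

Proof-test the glued pen clamped in the pull tester: first zero the readout by pressing its blue button fully down and letting it go, then pull the orange grip out until the red pointer stands over the green band, hold it there for a full second without pulling on past the band, and ease the grip gently back home instead of letting it snap back. Leave the green pen, the tweezers and the glue bottle that stand beside the tester where they are.

Things in the scene. Friction and masses are not known exactly. Their poses are not given: they have to be found in the camera images.
- tester: Fixed pull tester: dark steel base plate 130 mm wide, 12 thick, from x = -180 to +220 mm in its own frame (origin on the table surface, mid-width). Its -x axis is the direction of pull, roughly towards the robot. Blue gauge housing from x = 15 to 110 mm, 60 mm wide, top 68 mm up; behind it a red pen in a clamp.
- puller (a joint): How far the sprung slide is pulled out of the gauge, m: 0 home, 0.080 at the stop, grows along the tester's -x. The spring takes 2 N to start and 160 N/m more, and returns the slide home by itself when let go.
- grip (a point): Pinch point on the upright orange grip plate, 80 mm above the table. Plate: 12 mm thick along the pull, 36 mm wide across it, 50 to 98 mm above the table; the slide's rod (top at 51 mm) runs from its foot to the housing. At home it is at x = -60 mm, y = 0 of the tester, 75 mm in front of the housing.
- pointer (a point): Red pointer: a thin bar 3 mm wide, 4 mm high, reaching 61 mm to the tester's -y side, 40 mm above the table, over the white scale strip. It moves with the grip and lies at the same place along the pull as the middle of the grip plate. This point is 50 mm to the -y side of the grip.
- band: Green band clipped over the white scale strip: the target mark, 12 mm long along the pull, top 34 mm above the table. Origin at the middle of its length, on the strip's top (30 mm high). Axes as the tester's. It stands 35 to 62 mm from the pointer's home along the pull.
- zero_button (a joint): Travel of the blue zero button, m: 0 up, 0.006 fully down; springs back, 5 N to press fully.
- zero_button_top (a point): Centre of the top face of the blue round button (28 mm across), pressed straight down. It stands in a black housing on a grey readout box (100 x 150 x 50 mm, fixed).
- spare_pen: Loose green pen lying on the table, 138 mm long along its x, 12 mm thick. Bystander.
- tweezers: Loose steel tweezers lying flat, 125 mm long along x. Bystander.
- glue: White glue bottle with yellow cap, 54 mm diameter, 150 mm tall, origin under its centre. Bystander.
- bead_case: Fixed clear bead case with coloured beads, 120 x 170 x 25 mm, its lid lying flat on its +x side. Origin under the centre of the case. Bystander.
Things that resemble listed ones, but are neither listed nor needed, are in the scene too. Leave any purple or turquoise look-alike of the part that bears zero_button alone.

How it is judged:
By the outcome, as a careful person would: the job done as asked, in the order asked, and still so for the second after the job is handed in, with the robot touching nothing.
It also fails if it takes over 53 s, if anything falls off the work surface, if the arm or the gripper's body presses on something with over 40 N, if the wrist force passes 120 N, or if a joint passes its speed limit or range.

## Working session

There is one attempt and no reset: what is moved stays moved. The work goes in short steps, Python scripts to look and compute and a tool call to move; the robot and the scene stay as the last step left them, time stands still between calls to the robot, and variables do not carry over. Pictures are saved under pics/ and viewed, at most 10 in all, crops included, and the job is handed in when it is done.

Besides the shell and the picture viewer there is one more tool, called after "Emit:" by a JSON object that holds its "fn" and its "kwargs". send_rows: Moves the arm, as the interface text tells. Its arguments: {"type":"object","properties":{"targets":{"type":"array"}},"required":["targets"]}

```bash
mkdir -p pics; cat > h.py <<'E'
import numpy as np, cv2
from bench import arm
def pts(cam,d):
    m=arm.camera_model(cam);v,u=np.mgrid[0:480,0:640]
    P=np.stack([(u-m['cx'])/m['fx']*d,(v-m['cy'])/m['fy']*d,d],-1)
    T=np.array(m['cam_to_world']);return P@T[:3,:3].T+T[:3,3]
E
python3 - <<'E'
from h import *
s=arm.read_state();print(s['position'],s['ee_rot'],s['clock'])
for c in ['top','scene']:
    im,d=arm.get_image(c);cv2.imwrite(f'pics/{c}.png',im[:,:,::-1]);P=pts(c,d);np.savez(f'{c}.npz',im=im,d=d,P=P)
    for n in ['tester','grip','pointer','band','zero_button_top','glue','spare_pen','tweezers']:
        for b in arm.boxes_of(c,n)[:3]:
            l,t,w,h=b['rect'];u,v=int(l+w/2),int(t+h/2);print(c,n,np.round(b['rect']),round(b['score'],2),np.round(P[min(v,479),min(u,639)]))
print(arm.read_state()['clock'])
E
```

```text
[ 206.34262867 -589.24578617  196.61453098] [-1.67505340e-01  9.85870549e-01  1.08082470e-03 -2.29182171e-04] 0.0
top tester [273. 126.  92. 146.] 0.57 [642. -26.  52.]
top grip [317. 198.  33.  30.] 0.82 [607. -68.  12.]
top pointer [318. 198.  20.  32.] 0.53 [596. -49.  51.]
top band [349. 228.   6.   3.] 0.58 [ 555. -119.   32.]
top zero_button_top [479. 351.   9.  10.] 0.6 [ 200. -447.   70.]
top zero_button_top [320. 199.  21.  35.] 0.56 [597. -59.  19.]
top zero_button_top [463. 268.  10.   8.] 0.42 [ 422. -423.   75.]
top glue [248. 173.  20.  32.] 0.79 [658. 137. 111.]
top spare_pen [356. 174.  17.  36.] 0.46 [ 671. -161.    7.]
top tweezers [464. 266.   8.   8.] 0.67 [ 427. -424.   73.]
top tweezers [282. 219.  24.  34.] 0.56 [545.  45.   2.]
scene tester [267. 247. 212. 113.] 0.71 [684. -40.  43.]
scene grip [319. 254.  39.  38.] 0.96 [580. -32.  39.]
scene pointer [317. 255.  39.  43.] 0.69 [591. -49.  52.]
scene pointer [297. 337.  58.  23.] 0.52 [ 676. -164.    7.]
scene band [292. 280.  13.  15.] 0.4 [ 546. -117.   34.]
scene band [294. 336.  64.  23.] 0.28 [ 677. -165.   12.]
scene zero_button_top [119. 326.  18.  16.] 0.71 [ 428. -432.   72.]
scene zero_button_top [193. 229.  18.   8.] 0.64 [ 309. -192.   72.]
scene zero_button_top [328. 249.  48.  15.] 0.62 [548.  43.   3.]
scene glue [409. 212.  31.  58.] 0.77 [678. 121. 102.]
scene spare_pen [298. 340.  59.  22.] 0.55 [ 680. -162.    0.]
scene tweezers [330. 248.  47.  13.] 0.85 [551.  47.   9.]
0.9
```

View pics/top.png

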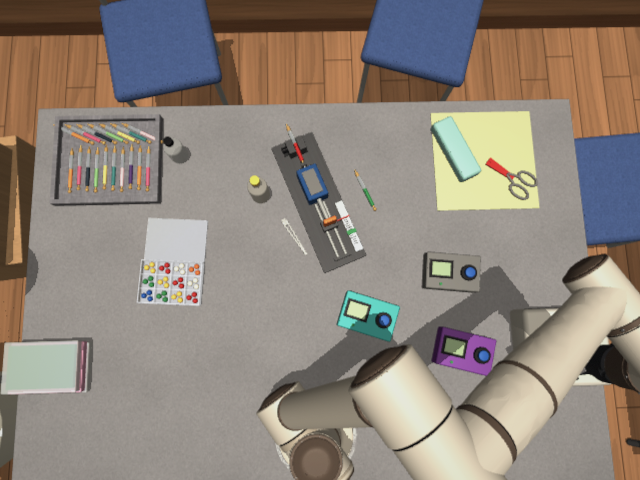

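View pics/scene.png

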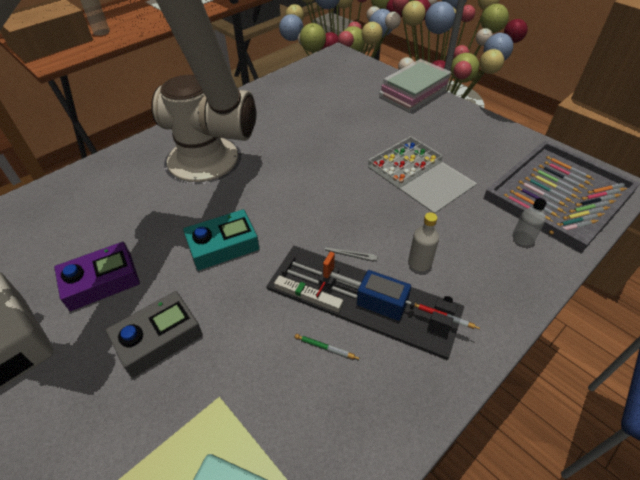

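The grey box at top (452,271), with its button at (468,271), is the real readout. The turquoise and purple boxes are look-alikes. The tester runs from (293,140) to (345,265), with the grip at about (329,222). Next I refine these positions.

```bash
cat >> h.py <<'E'
def ray(cam,u,v,z):
    m=arm.camera_model(cam);T=np.array(m['cam_to_world'])
    d=T[:3,:3]@np.array([(u-m['cx'])/m['fx'],(v-m['cy'])/m['fy'],1]);o=T[:3,3]
    return o+d*(z-o[2])/d[2]
E
python3 - <<'E'
from h import *
def blob(c,im,lo,hi,box,z):
    h=cv2.cvtColor(im,cv2.COLOR_RGB2HSV);m=cv2.inRange(h,lo,hi);k=np.zeros_like(m);l,t,r,b=box;k[t:b,l:r]=1;v,u=np.nonzero(m*k)
    print(c,len(u),u.mean(),v.mean(),np.round(ray(c,u.mean(),v.mean(),z),1));return u,v
for c in ['top','scene']:
    f=np.load(c+'.npz');im=f['im'];P=f['P']
    B={'top':(455,258,482,284),'scene':(112,318,148,350)}[c]
    u,v=blob(c,im,(105,90,50),(130,255,255),B,72);print('btn z',np.percentile(P[v,u,2],[5,50,95]))
    B={'top':(310,205,350,240),'scene':(310,245,345,295)}[c]
    u,v=blob(c,im,(5,150,100),(16,255,255),B,98 if c=='top' else 76);Q=P[v,u];Q=Q[Q[:,2]>80];print('grip',len(Q),Q.mean(0) if len(Q) else '')
    B={'top':(330,200,370,260),'scene':(285,270,325,310)}[c]
    blob(c,im,(50,120,60),(80,255,255),B,34)
    B={'top':(290,155,335,210),'scene':(350,260,420,325)}[c]
    u,v=blob(c,im,(105,90,30),(130,255,255),B,68)
    Q=P[v,u];Q=Q[Q[:,2]>60];print('housing',Q.mean(0),cv2.minAreaRect(Q[:,:2].astype(np.float32)))
f=np.load('top.npz');im=f['im'];P=f['P']
g=im.max(2)<70;k=np.zeros_like(g);k[120:285,260:375]=1
m=cv2.morphologyEx((g&k).astype(np.uint8),cv2.MORPH_CLOSE,np.ones((15,15)))
cs=max(cv2.findContours(m,0,2)[0],key=cv2.contourArea)
pp=np.array([ray('top',a[0][0],a[0][1],12)[:2] for a in cs],np.float32);print('plate',cv2.minAreaRect(pp))
for c,a in [('top',(305,185,375,275)),('scene',(255,240,385,340))]:
    l,t,r,b=a;im=np.load(c+'.npz')['im'][t:b,l:r,::-1];cv2.imwrite(f'pics/{c}_crop.png',cv2.resize(im,None,fx=6,fy=6,interpolation=2))
E
```

```text
top 101 469.8217821782178 272.0 [ 421.8 -428.9   72. ]
btn z [62.29911613 71.9051372  76.64639137]
top 61 329.8360655737705 219.5737704918033 [570.4 -54.9  98. ]
grip 57 [570.94149024 -54.16278054  95.39529101]
top 24 352.75 228.5 [ 556.3 -121.1   34. ]
top 443 312.03837471783294 184.7607223476298 [676.1 -10.   68. ]
housing [680.98038744  -9.14546413  74.15688757] ((529.5384521484375, -23.945953369140625), (412.6151428222656, 77.32577514648438), 5.253354072570801)
scene 175 127.62857142857143 331.7885714285714 [ 424.1 -429.1   72. ]
btn z [66.96351319 72.3002651  74.70153635]
scene 79 328.37974683544303 258.37974683544303 [559.7 -41.4  76. ]
grip 78 [578.41943304 -59.63090033 107.74234632]
scene 50 300.06 287.2 [ 549.7 -114.5   34. ]
scene 1249 382.1385108086469 297.82946357085666 [699.8 -30.9  68. ]
housing [694.16678971 -19.48051689  75.35664346] ((804.9654541015625, -229.84649658203125), (99.12606811523438, 569.9136962890625), 28.26255989074707)
plate ((735.2428588867188, 10.120307922363281), (201.3606719970703, 69.82646179199219), 24.55768585205078)
```

View pics/top_crop.png

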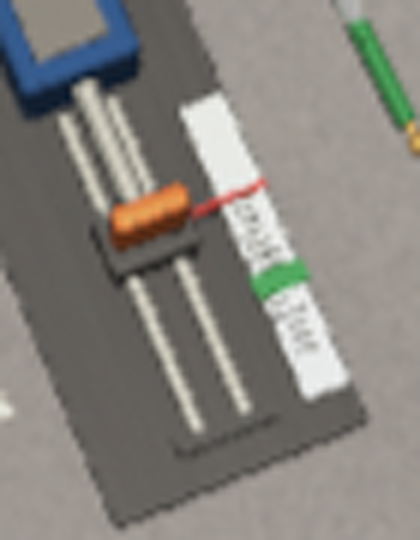

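The crop shows the tester's yaw at about 23°. The grip is home, the pointer reaches over the scale, and the green band sits about 48 mm along the pull. I'll move to above the grey readout's button with the gripper shut.

Emit:
{"fn": "send_rows", "kwargs": {"targets": [{"gripper":1,"x":-2.58,"y":0.79,"z":0.8},{"gripper":1,"x":-2.58,"y":0.79,"z":0.8},{"gripper":1,"x":-2.58,"y":0.79,"z":0.8},{"gripper":1,"x":-2.58,"y":0.79,"z":0.8},{"gripper":1,"x":-2.58,"y":0.79,"z":0.8}]}}

```text
$.targets[0]: bad value
```

Emit:
{"fn": "send_rows", "kwargs": {"targets": [{"gripper":1,"x":-2.58,"y":0.79,"z":0.8},{"gripper":1,"x":-2.58,"y":0.79,"z":0.8},{"gripper":1,"x":-2.58,"y":0.79,"z":0.8},{"gripper":1,"x":-2.58,"y":0.79,"z":0.8},{"gripper":1,"x":-2.58,"y":0.79,"z":0.8}]}}

```text
$.targets[0]: bad value
```

Emit:
{"fn": "send_rows", "kwargs": {"targets": [{"gripper":1},{"gripper":1},{"gripper":1}]}}

```text
$.targets[0]: bad value
```

```bash
python3 - <<'E'
from h import *
print(arm.read_state())
im,d=arm.get_image('scene');P=pts('scene',d);print(arm.boxes_of('scene','zero_button_top'))
w,dw=arm.get_image('wrist');print(arm.camera_model('wrist'))
cv2.imwrite('pics/b.png',np.hstack([cv2.resize(im[250:430,60:260,::-1],(400,360)),cv2.resize(w[:,:,::-1],(400,300))[:,:].copy() if 0 else cv2.copyMakeBorder(cv2.resize(w[:,:,::-1],(400,300)),0,60,0,0,0)]))
E
```

```text
{'clock': 0.9, 'joints': array([-9.75374063e-01,  3.84691619e-01,  7.92412403e-03, -3.50392780e-05,
       -1.19403667e+00, -2.58581154e-01]), 'joint_vel': array([ 0.00155812,  0.00014953,  0.00041146,  0.00017366, -0.00125766,
        0.00066894]), 'joint_efforts': array([-5.08074905e-06, -3.92076588e+01,  1.88616174e+01,  4.19057116e+00,
       -3.38790687e-04, -1.95006677e-06]), 'position': array([ 206.58022332, -589.84477642,  197.72139581]), 'ee_rot': array([-1.67619107e-01,  9.85851832e-01,  1.03159234e-05,  1.32041192e-05]), 'contact_force': array([-0.23054882,  0.04914214, -0.08818058]), 'wrist_torque': array([-0.01592705, -0.01274425, -0.03289848]), 'grasp_force': 0.0, 'gripper_width': 85.43215255651413}
[{'rect': [65.0, 263.4, 14.3, 15.7], 'score': 0.58}, {'rect': [119.0, 328.4, 19.2, 11.5], 'score': 0.49}, {'rect': [196.2, 230.4, 12.9, 7.9], 'score': 0.41}]
{'fx': 371.64829954431775, 'fy': 371.64829954431775, 'cx': 318.56169344131627, 'cy': 238.60994381212964, 'cam_to_world': array([[-3.30387819e-01,  9.11665096e-01,  2.44357609e-01,
         1.44786091e+02],
       [ 9.43845221e-01,  3.19042302e-01,  8.58382642e-02,
        -6.10221136e+02],
       [ 2.95335242e-04,  2.58995679e-01, -9.65878435e-01,
         3.73484190e+02],
       [ 0.00000000e+00,  0.00000000e+00,  0.00000000e+00,
         1.00000000e+00]])}
```

View pics/b.png

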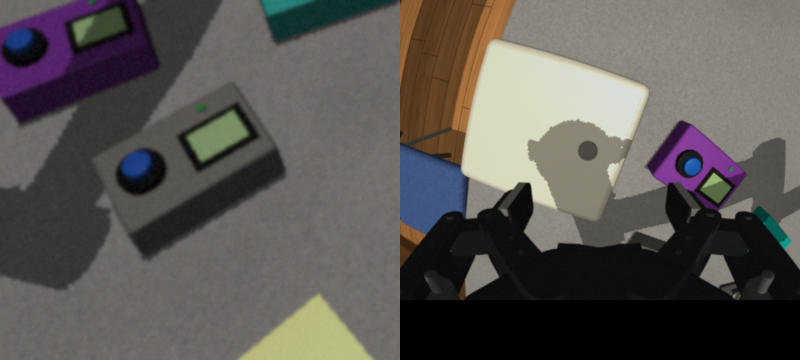

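The grey readout is confirmed, with its button at about (140,168) in the crop. A pale block lies below the gripper, so I'll move sideways first. My rows were refused, probably because every field has to be given.

Emit:
{"fn": "send_rows", "kwargs": {"targets": [{"gripper":1,"x":-2.58,"y":0.79,"z":0,"ax":0,"ay":0,"az":0},{"gripper":1,"x":-2.58,"y":0.79,"z":0,"ax":0,"ay":0,"az":0},{"gripper":1,"x":-2.58,"y":0.79,"z":0,"ax":0,"ay":0,"az":0},{"gripper":1,"x":-2.58,"y":0.79,"z":0,"ax":0,"ay":0,"az":0},{"gripper":1,"x":-2.58,"y":0.79,"z":0,"ax":0,"ay":0,"az":0}]}}

```text
clock: 1.47
position: [316.1, -509.2, 197.8]
ee_rot: [-0.167, 0.986, -0.0, 0.0]
contact_force: [0.6, 0.2, -0.3]
gripper_width: 25.8
grasp_force: 0.0
```

Emit:
{"fn": "send_rows", "kwargs": {"targets": [{"gripper":1,"x":-2.58,"y":0.79,"z":1,"ax":0,"ay":0,"az":0},{"gripper":1,"x":-2.58,"y":0.79,"z":1,"ax":0,"ay":0,"az":0},{"gripper":1,"x":-2.58,"y":0.79,"z":2,"ax":0,"ay":0,"az":0},{"gripper":1,"x":-2.58,"y":0.79,"z":2,"ax":0,"ay":0,"az":0},{"gripper":1,"x":-2.58,"y":0.79,"z":2,"ax":0,"ay":0,"az":0}]}}

```text
clock: 1.88
position: [425.1, -429.2, 117.4]
ee_rot: [-0.168, 0.986, -0.0, 0.0]
contact_force: [0.3, -0.6, -0.8]
gripper_width: 0.1
grasp_force: 0.0
```

Emit:
{"fn": "send_rows", "kwargs": {"targets": [{"gripper":1,"x":0,"y":0,"z":0.5,"ax":0,"ay":0,"az":0},{"gripper":1,"x":0,"y":0,"z":0,"ax":0,"ay":0,"az":0},{"gripper":1,"x":0,"y":0,"z":0,"ax":0,"ay":0,"az":0}]}}

```text
clock: 2.13
position: [423.9, -430.3, 112.8]
ee_rot: [-0.168, 0.986, -0.0, -0.0]
contact_force: [0.1, -0.8, 0.9]
gripper_width: 0.4
grasp_force: 0.0
```

```bash
python3 - <<'E'
from h import *
im,d=arm.get_image('scene')
w,dw=arm.get_image('wrist')
s=arm.read_state();print(s['position'],s['ee_rot'],s['gripper_width'])
m=arm.camera_model('wrist')
h=cv2.cvtColor(w,cv2.COLOR_RGB2HSV);k=cv2.inRange(h,(105,110,50),(130,255,255))
n,l,st,ce=cv2.connectedComponentsWithStats(k)
for i in range(1,n):
    if st[i,4]>60:
        du,dv=ce[i]-[m['cx'],m['cy']];r=np.hypot(du,dv);th=r/m['fx'];T=np.array(m['cam_to_world'])
        q=T[:3,:3]@[np.sin(th)*du/r,np.sin(th)*dv/r,np.cos(th)];o=T[:3,3];print(st[i],ce[i],o+q*(72-o[2])/q[2])
cv2.imwrite('pics/c.png',np.hstack([cv2.resize(im[230:430,60:260,::-1],(360,360)),cv2.copyMakeBorder(cv2.resize(w[:,:,::-1],(440,330)),0,30,0,0,0)]))
E
```

```text
[ 423.87926426 -431.07871756  113.89037132] [-1.67182545e-01  9.85925437e-01 -8.04717607e-04  6.18048623e-04] 0.07418275248654854
[631 186   9  33 219] [635.74885845 202.78995434] [ 307.01272857 -205.51254746   72.        ]
[ 300  223   46   47 1666] [322.49759904 245.56182473] [ 420.59547068 -428.44914582   72.        ]
```

View pics/c.png

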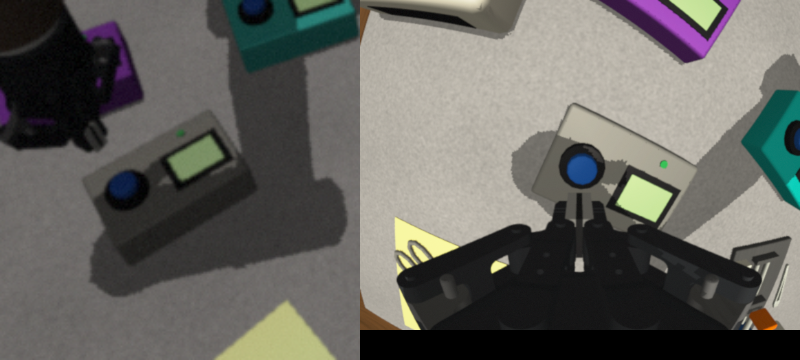

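The fingertips are over the grey readout's button, which appears at wrist crop (582,166). I shift 2–3 mm and descend.

Emit:
{"fn": "send_rows", "kwargs": {"targets": [{"gripper":1,"x":0.2,"y":0.2,"z":1.5,"ax":0,"ay":0,"az":0},{"gripper":1,"x":0,"y":0,"z":1.5,"ax":0,"ay":0,"az":0},{"gripper":1,"x":0,"y":0,"z":0.4,"ax":0,"ay":0,"az":0},{"gripper":1,"x":0,"y":0,"z":0.2,"ax":0,"ay":0,"az":0},{"gripper":1,"x":0,"y":0,"z":0.2,"ax":0,"ay":0,"az":0}]}}

```text
clock: 2.65
position: [421.6, -429.8, 75.7]
ee_rot: [-0.167, 0.986, -0.001, 0.001]
contact_force: [0.1, 0.0, -0.2]
gripper_width: -0.1
grasp_force: 0.0
```

Emit:
{"fn": "send_rows", "kwargs": {"targets": [{"gripper":1,"x":0,"y":0,"z":0.15,"ax":0,"ay":0,"az":0},{"gripper":1,"x":0,"y":0,"z":0.15,"ax":0,"ay":0,"az":0},{"gripper":1,"x":0,"y":0,"z":0,"ax":0,"ay":0,"az":0}]}}

```text
clock: 2.9
position: [421.5, -429.0, 72.0]
ee_rot: [-0.168, 0.986, -0.0, 0.0]
contact_force: [0.7, 0.5, 0.4]
gripper_width: -0.4
grasp_force: 0.0
```

Emit:
{"fn": "send_rows", "kwargs": {"targets": [{"gripper":1,"x":0,"y":0,"z":0.15,"ax":0,"ay":0,"az":0},{"gripper":1,"x":0,"y":0,"z":0.15,"ax":0,"ay":0,"az":0},{"gripper":1,"x":0,"y":0,"z":0,"ax":0,"ay":0,"az":0}]}}

```text
clock: 3.15
position: [421.3, -428.7, 68.5]
ee_rot: [-0.168, 0.986, 0.0, -0.0]
contact_force: [-0.3, -0.1, 0.3]
gripper_width: 0.1
grasp_force: 0.0
```

Emit:
{"fn": "send_rows", "kwargs": {"targets": [{"gripper":1,"x":0,"y":0,"z":0.15,"ax":0,"ay":0,"az":0},{"gripper":1,"x":0,"y":0,"z":0.1,"ax":0,"ay":0,"az":0},{"gripper":1,"x":0,"y":0,"z":0,"ax":0,"ay":0,"az":0}]}}

```text
clock: 3.4
position: [421.3, -428.7, 65.9]
ee_rot: [-0.168, 0.986, 0.0, -0.0]
contact_force: [0.1, -0.5, -0.4]
gripper_width: -0.1
grasp_force: 0.0
```

Emit:
{"fn": "send_rows", "kwargs": {"targets": [{"gripper":1,"x":0,"y":0,"z":0.15,"ax":0,"ay":0,"az":0},{"gripper":1,"x":0,"y":0,"z":0.1,"ax":0,"ay":0,"az":0},{"gripper":1,"x":0,"y":0,"z":0,"ax":0,"ay":0,"az":0}]}}

```text
clock: 3.65
position: [421.2, -428.7, 63.4]
ee_rot: [-0.168, 0.986, 0.0, -0.0]
contact_force: [0.8, 0.9, -0.4]
gripper_width: -0.1
grasp_force: 0.0
```

```bash
python3 - <<'E'
from h import *
im,d=arm.get_image('scene');P=pts('scene',d)
w,dw=arm.get_image('wrist')
for a in (dw[238:252:4,300:345:6],):print(np.round(a))
cv2.imwrite('pics/d.png',np.hstack([cv2.resize(im[290:390,90:190,::-1],(360,360)),cv2.copyMakeBorder(cv2.resize(w[150:360,180:460,::-1],(440,330)),0,30,0,0,0)]))
E
```

```text
[[184. 185. 183. 184. 185. 184. 184. 188.]
 [185. 184. 184. 184. 186. 184. 185. 184.]
 [183. 185. 185. 185. 185. 185. 183. 185.]
 [184. 184. 183. 180. 182. 185. 186. 185.]]
```

View pics/d.png

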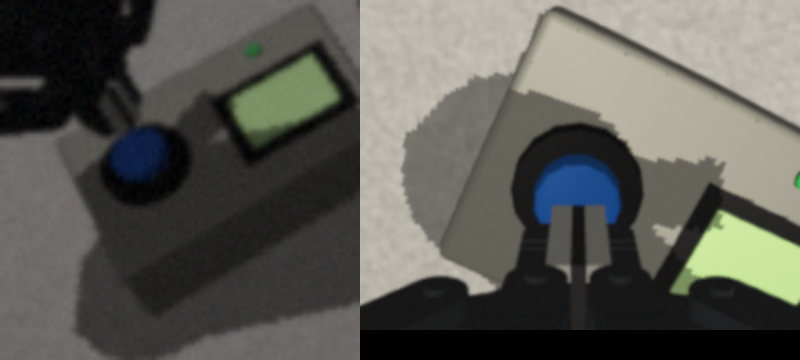

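The fingertips look still above the button and not touching it, though the reported z is 63. I'll check by projecting the TCP into both images and reading the depth.

```bash
python3 - <<'E'
from h import *
s=arm.read_state();p=s['position'];print(p,s['contact_force'])
im,d=arm.get_image('scene');P=pts('scene',d)
m=arm.camera_model('scene');T=np.linalg.inv(m['cam_to_world'])
def pr(q):
    c=T[:3,:3]@q+T[:3,3];return m['fx']*c[0]/c[2]+m['cx'],m['fy']*c[1]/c[2]+m['cy']
print('scene tcp px',pr(p),'crop',[(a-b)*3.6 for a,b in zip(pr(p),(90,290))],'button72',[(a-b)*3.6 for a,b in zip(pr(np.array([422,-429,72.])),(90,290))])
print('button top depth pts',np.round(np.median(P[328:336,124:134].reshape(-1,3),0)),'box top',np.round(np.median(P[326:330,145:150].reshape(-1,3),0)))
w,dw=arm.get_image('wrist');m=arm.camera_model('wrist');T=np.array(m['cam_to_world'])
v,u=np.mgrid[0:480,0:640];du=u-m['cx'];dv=v-m['cy'];r=np.hypot(du,dv)+1e-9;th=r/m['fx']
W=np.stack([np.tan(th)*du/r*dw,np.tan(th)*dv/r*dw,dw],-1)@T[:3,:3].T+T[:3,3]
f=lambda cu,cv:(int(180+(cu-360)*280/440),int(150+cv*210/330))
for n,c in dict(btn=(577,175),box=(600,90),ring=(577,140),tipL=(563,215),tipR=(593,215)).items():
    a,b=f(*c);print(n,a,b,np.round(np.median(W[b-2:b+3,a-2:a+3].reshape(-1,3),0),1))
q=np.linalg.inv(T);c=q[:3,:3]@p+q[:3,3];t=np.arctan2(np.hypot(*c[:2]),c[2]);print('wrist tcp px',m['cx']+m['fx']*t*c[0]/np.hypot(*c[:2]),m['cy']+m['fx']*t*c[1]/np.hypot(*c[:2]))
E
```

```text
[ 421.37144882 -428.79745533   63.62684844] [0.46174539 0.03629676 0.16240016]
scene tcp px (np.float64(128.54146637488526), np.float64(333.0521554784365)) crop [np.float64(138.74927894958694), np.float64(154.98775972237132)] button72 [np.float64(133.63603765579535), np.float64(147.72548466578112)]
button top depth pts [ 425. -428.   73.] box top [ 425. -397.   50.]
btn 318 261 [ 412.6 -430.9   71.5]
box 332 207 [ 389.2 -431.5   49.7]
ring 318 239 [ 405.  -433.6   61.5]
tipL 309 286 [ 412.3 -434.7  106.6]
tipR 328 286 [ 409.8 -427.7  106.8]
wrist tcp px 316.23279931713273 272.76271144429177
```

Both cameras agree that the tips are really about 100 mm up, so the TCP z reads well below the visible tips. Their lateral position over the button is good. I'll keep descending with the force as guard.

Emit:
{"fn": "send_rows", "kwargs": {"targets": [{"gripper":1,"x":0,"y":0,"z":0.3,"ax":0,"ay":0,"az":0},{"gripper":1,"x":0,"y":0,"z":0.3,"ax":0,"ay":0,"az":0},{"gripper":1,"x":0,"y":0,"z":0,"ax":0,"ay":0,"az":0}]}}

```text
clock: 4.1
position: [420.9, -428.5, 56.8]
ee_rot: [-0.167, 0.986, 0.001, -0.0]
contact_force: [0.1, 0.8, -1.1]
gripper_width: 0.3
grasp_force: 0.0
```

```bash
python3 - <<'E'
from h import *
s=arm.read_state();p=s['position'];print(p,s['contact_force'],s['wrist_torque'],s['joint_efforts'],s['joints'])
im,d=arm.get_image('scene');P=pts('scene',d)
np.set_printoptions(suppress=True,linewidth=200)
for v in range(314,340,2): print(v,[tuple(int(a) for a in P[v,u]) for u in (118,121,124,127,130,133)], im[v,124],im[v,127])
E
```

```text
[ 420.92879295 -428.45211995   56.84509022] [ 0.06836816  0.76414444 -1.06961168] [ 0.04137817 -0.03908831 -0.01384894] [ 4.03902226e-02 -4.07225168e+01  1.57106674e+01  3.50356802e+00
  6.12436188e-02  1.02095175e-04] [-5.25100078e-01  4.76598415e-01 -2.31588743e-01 -3.29595942e-04
 -8.64095160e-01 -7.08913433e-01]
314 [(434, -427, 142), (424, -422, 126), (428, -418, 126), (424, -414, 116), (333, -402, 0), (380, -401, 53)] [30 29 31] [41 38 38]
316 [(433, -428, 137), (428, -424, 126), (431, -420, 125), (425, -416, 113), (377, -407, 49), (383, -403, 50)] [45 45 44] [8 5 8]
318 [(436, -430, 135), (433, -426, 128), (432, -422, 122), (425, -417, 109), (382, -410, 49), (387, -406, 51)] [39 35 36] [30 30 30]
320 [(436, -432, 131), (434, -428, 124), (430, -424, 114), (430, -419, 110), (387, -412, 51), (392, -408, 51)] [15 14 18] [41 44 40]
322 [(431, -433, 121), (432, -429, 117), (432, -425, 112), (431, -421, 107), (391, -414, 51), (395, -410, 50)] [28 28 29] [42 42 40]
324 [(433, -435, 117), (430, -431, 109), (432, -427, 107), (432, -423, 103), (429, -419, 94), (408, -413, 62)] [43 43 39]
[... 219 characters left out ...]
(419, -421, 71), (424, -418, 73)] [51 48 51] [22 37 63]
330 [(391, -439, 50), (411, -436, 71), (415, -432, 71), (419, -428, 72), (424, -424, 72), (427, -420, 72)] [20 32 64] [11 31 66]
332 [(396, -441, 52), (416, -438, 73), (420, -434, 73), (424, -430, 72), (427, -426, 72), (434, -422, 75)] [14 32 69] [13 31 71]
334 [(409, -444, 63), (419, -440, 72), (424, -436, 72), (428, -432, 73), (432, -428, 73), (435, -424, 71)] [11 30 68] [16 32 70]
336 [(411, -445, 61), (424, -442, 72), (428, -438, 73), (432, -434, 73), (435, -430, 72), (434, -425, 65)] [15 32 71] [14 32 69]
338 [(414, -447, 59), (420, -443, 63), (429, -440, 69), (433, -436, 70), (435, -431, 67), (435, -427, 62)] [ 7 24 56] [14 28 60]
```

The tips are measured at z≈98 with the TCP at 56.8, a 41 mm offset that I'll also use for the grip. Laterally they're centred on the button.

Emit:
{"fn": "send_rows", "kwargs": {"targets": [{"gripper":1,"x":0,"y":0,"z":0.8,"ax":0,"ay":0,"az":0},{"gripper":1,"x":0,"y":0,"z":0.6,"ax":0,"ay":0,"az":0},{"gripper":1,"x":0,"y":0,"z":0.4,"ax":0,"ay":0,"az":0},{"gripper":1,"x":0,"y":0,"z":0.2,"ax":0,"ay":0,"az":0},{"gripper":1,"x":0,"y":0,"z":0,"ax":0,"ay":0,"az":0}]}}

```text
clock: 4.57
position: [420.9, -428.5, 37.1]
ee_rot: [-0.168, 0.986, 0.001, -0.001]
contact_force: [-2.6, 1.0, 1.6]
gripper_width: -0.2
grasp_force: 1.1
```

Emit:
{"fn": "send_rows", "kwargs": {"targets": [{"gripper":1,"x":0,"y":0,"z":0.15,"ax":0,"ay":0,"az":0},{"gripper":1,"x":0,"y":0,"z":0.15,"ax":0,"ay":0,"az":0},{"gripper":1,"x":0,"y":0,"z":0,"ax":0,"ay":0,"az":0}]}}

```text
clock: 4.82
position: [421.2, -428.7, 34.8]
ee_rot: [-0.168, 0.986, 0.0, -0.0]
contact_force: [-1.4, 2.0, 3.9]
gripper_width: -0.2
grasp_force: 1.7
```

Emit:
{"fn": "send_rows", "kwargs": {"targets": [{"gripper":1,"x":0,"y":0,"z":0.15,"ax":0,"ay":0,"az":0},{"gripper":1,"x":0,"y":0,"z":0.15,"ax":0,"ay":0,"az":0},{"gripper":1,"x":0,"y":0,"z":0,"ax":0,"ay":0,"az":0}]}}

```text
clock: 5.07
position: [421.2, -428.8, 32.4]
ee_rot: [-0.168, 0.986, -0.0, -0.0]
contact_force: [-3.0, 2.1, 6.9]
gripper_width: -0.1
grasp_force: 3.6
```

Emit:
{"fn": "send_rows", "kwargs": {"targets": [{"gripper":1,"x":0,"y":0,"z":0.15,"ax":0,"ay":0,"az":0},{"gripper":1,"x":0,"y":0,"z":0.0,"ax":0,"ay":0,"az":0}]}}

```text
clock: 5.23
position: [421.3, -428.9, 32.4]
ee_rot: [-0.168, 0.986, -0.0, -0.0]
contact_force: [-3.9, 4.4, 13.7]
gripper_width: -0.0
grasp_force: 6.9
```

Emit:
{"fn": "send_rows", "kwargs": {"targets": [{"gripper":1,"x":0,"y":0,"z":0.1,"ax":0,"ay":0,"az":0},{"gripper":1,"x":0,"y":0,"z":0.0,"ax":0,"ay":0,"az":0}]}}

```text
clock: 5.4
position: [421.3, -428.9, 32.3]
ee_rot: [-0.168, 0.986, -0.0, -0.0]
contact_force: [-4.4, 6.8, 17.4]
gripper_width: 0.1
grasp_force: 9.0
```

```bash
python3 - <<'E'
from h import *
s=arm.read_state();print(s['position'],s['contact_force'])
im,d=arm.get_image('scene');P=pts('scene',d)
w,dw=arm.get_image('wrist')
print(np.round([np.median(P[v-1:v+2,u-1:u+2].reshape(-1,3),0) for u,v in ((130,335),(133,334),(127,336))]))
cv2.imwrite('pics/e.png',np.hstack([cv2.resize(im[290:390,90:190,::-1],(360,360)),cv2.copyMakeBorder(cv2.resize(w[150:360,180:460,::-1],(440,330)),0,30,0,0,0)]))
E
```

```text
[ 421.32361932 -428.8880674    32.29181609] [-4.35423338  6.77451071 17.40449357]
[[ 433. -429.   71.]
 [ 431. -424.   66.]
 [ 430. -434.   70.]]
```

View pics/e.png

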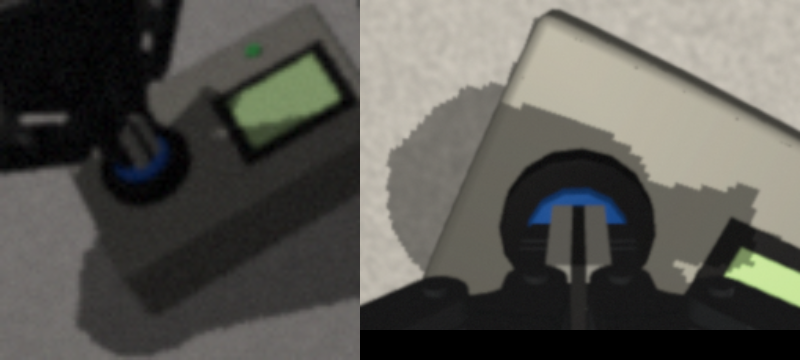

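The force rose stiffly at z 32.3 (17 N), and the picture shows the tips pushing the button deep into its ring, so it's fully down. It also puts the tips at TCP+34. Release and go to above the grip.

Emit:
{"fn": "send_rows", "kwargs": {"targets": [{"gripper":1,"x":0,"y":0,"z":-0.6,"ax":0,"ay":0,"az":0},{"gripper":1,"x":0,"y":0,"z":-0.8,"ax":0,"ay":0,"az":0},{"gripper":1,"x":0,"y":0,"z":-2,"ax":0,"ay":0,"az":0},{"gripper":1,"x":0,"y":0,"z":-3.2,"ax":0,"ay":0,"az":0},{"gripper":-1,"x":0,"y":0,"z":-3.2,"ax":0,"ay":0,"az":0}]}}

```text
clock: 5.92
position: [421.2, -428.6, 127.1]
ee_rot: [-0.168, 0.986, 0.001, -0.001]
contact_force: [0.1, -0.1, 0.1]
gripper_width: 10.9
grasp_force: 0.0
```

Emit:
{"fn": "send_rows", "kwargs": {"targets": [{"gripper":-1,"x":-1.89,"y":2.17,"z":0,"ax":0,"ay":0,"az":0},{"gripper":-1,"x":-1.89,"y":2.17,"z":0,"ax":0,"ay":0,"az":0},{"gripper":-1,"x":-1.89,"y":2.17,"z":0,"ax":0,"ay":0,"az":0},{"gripper":-1,"x":-1.89,"y":2.17,"z":0,"ax":0,"ay":0,"az":0},{"gripper":-1,"x":-1.89,"y":2.17,"z":0,"ax":0,"ay":0,"az":0}]}}

```text
clock: 6.33
position: [475.6, -294.1, 127.2]
ee_rot: [-0.167, 0.986, -0.0, 0.001]
contact_force: [0.1, -0.4, 0.1]
gripper_width: 72.4
grasp_force: 0.0
```

Emit:
{"fn": "send_rows", "kwargs": {"targets": [{"gripper":-1,"x":-1.89,"y":2.17,"z":0,"ax":0,"ay":0,"az":0},{"gripper":-1,"x":-1.89,"y":2.17,"z":0,"ax":0,"ay":0,"az":0},{"gripper":-1,"x":-1.89,"y":2.17,"z":0,"ax":0,"ay":0,"az":0},{"gripper":-1,"x":-1.89,"y":2.17,"z":0,"ax":0,"ay":0,"az":0},{"gripper":-1,"x":-1.89,"y":2.17,"z":0,"ax":0,"ay":0,"az":0}]}}

```text
clock: 6.75
position: [529.0, -160.1, 127.1]
ee_rot: [-0.168, 0.986, -0.0, 0.001]
contact_force: [0.4, -0.1, 0.7]
gripper_width: 85.5
grasp_force: 0.0
```

Emit:
{"fn": "send_rows", "kwargs": {"targets": [{"gripper":-1,"x":-1.89,"y":2.17,"z":0,"ax":0,"ay":0,"az":0},{"gripper":-1,"x":-1.89,"y":2.17,"z":0,"ax":0,"ay":0,"az":0},{"gripper":-1,"x":-1.89,"y":2.17,"z":0,"ax":0,"ay":0,"az":0},{"gripper":-1,"x":-1.89,"y":2.17,"z":0,"ax":0,"ay":0,"az":0}]}}

```text
clock: 7.08
position: [571.7, -53.1, 127.1]
ee_rot: [-0.168, 0.986, 0.0, 0.001]
contact_force: [0.7, -0.0, -0.6]
gripper_width: 85.1
grasp_force: 0.0
```

Emit:
{"fn": "send_rows", "kwargs": {"targets": [{"gripper":-1,"x":0,"y":0,"z":0,"ax":0,"ay":0,"az":-7},{"gripper":-1,"x":0,"y":0,"z":0,"ax":0,"ay":0,"az":-7},{"gripper":-1,"x":0,"y":0,"z":0,"ax":0,"ay":0,"az":-7},{"gripper":-1,"x":0,"y":0,"z":0,"ax":0,"ay":0,"az":-7},{"gripper":-1,"x":0,"y":0,"z":0,"ax":0,"ay":0,"az":-7}]}}

```text
clock: 7.5
position: [571.3, -54.3, 126.9]
ee_rot: [-0.459, 0.888, -0.0, 0.0]
contact_force: [-0.6, -1.3, -0.1]
gripper_width: 85.4
grasp_force: 0.0
```

Emit:
{"fn": "send_rows", "kwargs": {"targets": [{"gripper":-1,"x":0,"y":0,"z":0,"ax":0,"ay":0,"az":-7},{"gripper":-1,"x":0,"y":0,"z":0,"ax":0,"ay":0,"az":-7},{"gripper":-1,"x":0,"y":0,"z":0,"ax":0,"ay":0,"az":-7},{"gripper":-1,"x":0,"y":0,"z":0,"ax":0,"ay":0,"az":-7},{"gripper":-1,"x":0,"y":0,"z":0,"ax":0,"ay":0,"az":-7}]}}

```text
clock: 7.92
position: [571.3, -54.5, 126.9]
ee_rot: [-0.705, 0.709, -0.0, 0.0]
contact_force: [0.1, 0.0, -0.7]
gripper_width: 85.1
grasp_force: 0.0
```

Emit:
{"fn": "send_rows", "kwargs": {"targets": [{"gripper":-1,"x":0,"y":0,"z":0,"ax":0,"ay":0,"az":-7},{"gripper":-1,"x":0,"y":0,"z":0,"ax":0,"ay":0,"az":-7},{"gripper":-1,"x":0,"y":0,"z":0,"ax":0,"ay":0,"az":-7},{"gripper":-1,"x":0,"y":0,"z":0,"ax":0,"ay":0,"az":-2.7},{"gripper":-1,"x":0,"y":0,"z":0,"ax":0,"ay":0,"az":0}]}}

```text
clock: 8.33
position: [571.2, -54.5, 127.0]
ee_rot: [0.834, -0.552, 0.0, -0.0]
contact_force: [0.1, -0.4, 0.2]
gripper_width: 85.4
grasp_force: 0.0
```

```bash
cat >> h.py <<'E'
def wray(u,v,z,m):
    T=np.array(m['cam_to_world']);du,dv=u-m['cx'],v-m['cy'];r=np.hypot(du,dv);th=r/m['fx']
    q=T[:3,:3]@[np.sin(th)*du/r,np.sin(th)*dv/r,np.cos(th)];o=T[:3,3];return o+q*(z-o[2])/q[2]
E
python3 - <<'E'
from h import *
s=arm.read_state();print(s['position'],s['ee_rot'],s['joints'])
w,dw=arm.get_image('wrist');m=arm.camera_model('wrist');print(np.round(m['cam_to_world'],2))
np.savez('w.npz',w=w,dw=dw,T=m['cam_to_world'])
h=cv2.cvtColor(w,cv2.COLOR_RGB2HSV)
for n,lo,hi,z in [('orange',(5,150,80),(18,255,255),98),('green',(45,120,60),(85,255,255),34),('red',(0,150,80),(4,255,255),44)]:
    k=cv2.inRange(h,lo,hi);N,l,st,ce=cv2.connectedComponentsWithStats(k)
    for i in range(1,N):
        if st[i,4]>40: print(n,st[i],ce[i],np.round(wray(*ce[i],z,m),1))
cv2.imwrite('pics/f.png',w[:,:,::-1])
E
```

```text
[571.2269335  -54.5168004  126.96126237] [ 8.34032792e-01 -5.51714716e-01  2.60322660e-04 -3.25095234e-04] [ 1.87002689e-01  3.58413140e-01 -2.22066205e-01 -1.23439693e-04
 -9.89490440e-01  2.15023710e-01]
[[-9.2000e-01 -3.8000e-01 -1.0000e-01  5.9620e+02]
 [-3.9000e-01  8.9000e-01  2.4000e-01 -1.1345e+02]
 [-0.0000e+00  2.6000e-01 -9.7000e-01  3.0276e+02]
 [ 0.0000e+00  0.0000e+00  0.0000e+00  1.0000e+00]]
orange [   0    0   27   77 1004] [ 8.27988048 24.93924303] [ 845.6 -123.1   98. ]
orange [ 307  214   22   72 1404] [317.8034188  249.95797721] [572.9 -56.5  98. ]
green [247  45  69  15 797] [281.01882058  51.50313676] [ 647.3 -164.4   34. ]
green [370 149  18  37 559] [378.58318426 167.01252236] [ 549.4 -113.6   34. ]
green [607 294   8  10  59] [610.49152542 298.42372881] [ 269.7 -104.9   34. ]
red [317 150   5  56 207] [319.48792271 181.41062802] [585.1 -87.8  44. ]
red [ 33 222  50  15 584] [ 57.35445205 229.41438356] [780.4  30.8  44. ]
```

View pics/f.png

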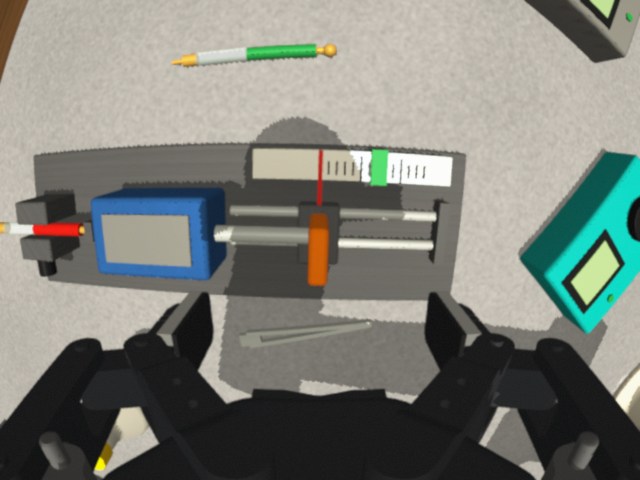

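The wrist view shows the grip plate at (318,250) between the open fingers. The red pointer is at (320,165), the green band at (379,167), and the yaw is well aligned. Now the yaw and the pull distance.

```bash
python3 - <<'E'
from h import *
m=arm.camera_model('wrist');f=np.load('w.npz');w=f['w'];m['cam_to_world']=f['T']
h=cv2.cvtColor(w,cv2.COLOR_RGB2HSV)
A=[wray(u,v,z,m) for u,v,z in ((252,148,30),(452,157,30),(252,178,30),(452,186,30))]
for a,b in ((0,1),(2,3)):
    d=A[a]-A[b];print('strip len,yaw',np.hypot(*d[:2]),np.degrees(np.arctan2(d[1],d[0])))
H=[wray(u,v,68,m) for u,v in ((104,190),(222,192))];d=H[0]-H[1];print('housing',np.hypot(*d[:2]),np.degrees(np.arctan2(d[1],d[0])))
th=np.radians(23);X=np.array([np.cos(th),np.sin(th),0]);Y=np.array([-X[1],X[0],0])
def b(lo,hi,box,z):
    l,t,r,bt=box;v,u=np.nonzero(cv2.inRange(h[t:bt,l:r],lo,hi));q=np.array([wray(a+l,c+t,z,m) for a,c in zip(u,v)])
    print('x',np.percentile(q@X,[2,50,98]).round(1),'mean',(q@X).mean().round(1),'y',np.percentile(q@Y,[2,98]).round(1));return q
print('green');b((45,120,60),(85,255,255),(365,150,395,190),34)
print('red');b((0,120,60),(5,255,255),(314,150,326,200),44)
print('orange top');b((5,150,80),(18,255,255),(300,240,335,290),98)
s=arm.read_state()['position'];print('tcp',s@X,s@Y)
E
```

```text
strip len,yaw 150.3919960062554 21.153937536144145
strip len,yaw 152.05274368931885 21.170156781838447
housing 90.71775888374907 20.03618742888899
green
x [455.8 461.1 466.8] mean 461.2 y [-331.6 -306.1]
red
x [502.5 503.9 506. ] mean 504.1 y [-330.7 -297.3]
orange top
x [499.9 505.7 511.1] mean 505.5 y [-281.8 -254.7]
tcp 504.4158511999867 -273.3499578778149
```

Emit:
{"fn": "send_rows", "kwargs": {"targets": [{"gripper":-1,"x":0,"y":-0.1,"z":2.5,"ax":0,"ay":0,"az":2},{"gripper":-1,"x":0,"y":0,"z":2.5,"ax":0,"ay":0,"az":0},{"gripper":-1,"x":0,"y":0,"z":2.5,"ax":0,"ay":0,"az":0},{"gripper":-1,"x":0,"y":0,"z":1.5,"ax":0,"ay":0,"az":0},{"gripper":-1,"x":0,"y":0,"z":0.5,"ax":0,"ay":0,"az":0}]}}

```text
clock: 8.8
position: [569.8, -54.4, 29.2]
ee_rot: [0.824, -0.567, -0.002, 0.002]
contact_force: [0.6, 0.3, -0.3]
gripper_width: 85.2
grasp_force: 0.0
```

Emit:
{"fn": "send_rows", "kwargs": {"targets": [{"gripper":-1,"x":0,"y":0,"z":0.3,"ax":0,"ay":0,"az":0},{"gripper":-1,"x":0,"y":0,"z":0,"ax":0,"ay":0,"az":0}]}}

```text
clock: 8.97
position: [572.1, -54.2, 29.2]
ee_rot: [0.824, -0.567, 0.0, -0.0]
contact_force: [0.6, -0.1, -0.0]
gripper_width: 85.3
grasp_force: 0.0
```

```bash
python3 - <<'E'
from h import *
w,dw=arm.get_image('wrist');im,d=arm.get_image('scene')
cv2.imwrite('pics/g.png',np.hstack([cv2.resize(im[215:335,250:400,::-1],(400,320)),cv2.copyMakeBorder(cv2.resize(w[:,:,::-1],(400,300)),0,20,0,0,0)]))
P=pts('scene',d);print(P[::1][248:300:6,320:336:4].round().astype(int).tolist())
E
```

```text
[[[482, 8, 4], [571, -64, 137], [580, -63, 144], [595, -67, 160]], [[494, -4, 3], [499, 4, 0], [564, -47, 99], [571, -43, 101]], [[514, -23, 15], [521, -18, 16], [576, -58, 99], [574, -45, 86]], [[526, -34, 13], [576, -70, 90], [583, -65, 92], [575, -46, 68]], [[543, -50, 21], [577, -70, 71], [583, -65, 72], [578, -48, 53]], [[567, -73, 44], [574, -68, 45], [579, -61, 45], [585, -55, 45]], [[571, -77, 30], [581, -75, 38], [587, -69, 39], [589, -59, 31]], [[589, -94, 43], [579, -73, 14], [586, -68, 15], [592, -61, 14]], [[593, -98, 31], [599, -93, 32], [604, -86, 29], [610, -80, 31]]]
```

View pics/g.png

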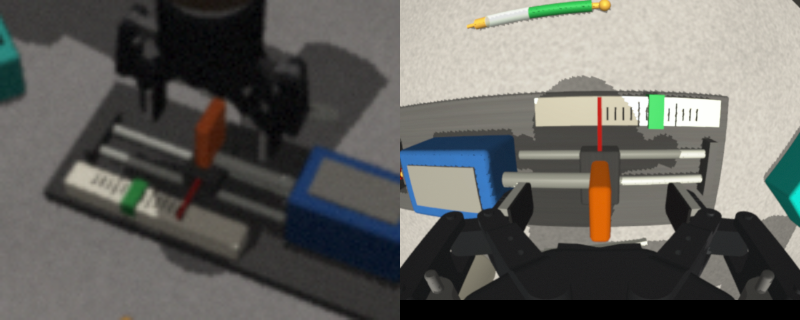

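The fingers straddle the orange plate evenly (wrist crop (600,200)) at a good height. Close.

Emit:
{"fn": "send_rows", "kwargs": {"targets": [{"gripper":1,"x":0,"y":0,"z":0,"ax":0,"ay":0,"az":0},{"gripper":1,"x":0,"y":0,"z":0,"ax":0,"ay":0,"az":0},{"gripper":1,"x":0,"y":0,"z":0,"ax":0,"ay":0,"az":0},{"gripper":1,"x":0,"y":0,"z":0,"ax":0,"ay":0,"az":0},{"gripper":1,"x":0,"y":0,"z":0,"ax":0,"ay":0,"az":0}]}}

```text
clock: 9.48
position: [571.8, -54.2, 29.5]
ee_rot: [0.824, -0.566, 0.0, -0.0]
contact_force: [1.0, -0.2, -0.6]
gripper_width: 25.9
grasp_force: 0.0
```

Emit:
{"fn": "send_rows", "kwargs": {"targets": [{"gripper":1,"x":0,"y":0,"z":0,"ax":0,"ay":0,"az":0},{"gripper":1,"x":0,"y":0,"z":0,"ax":0,"ay":0,"az":0},{"gripper":1,"x":0,"y":0,"z":0,"ax":0,"ay":0,"az":0},{"gripper":1,"x":0,"y":0,"z":0,"ax":0,"ay":0,"az":0}]}}

```text
clock: 9.82
position: [571.8, -54.2, 29.5]
ee_rot: [0.824, -0.566, 0.0, 0.0]
contact_force: [-1.6, 0.4, 2.9]
gripper_width: 11.2
grasp_force: 58.7
```

Gripped at 11 mm. I pull 36 mm smoothly, then measure the pointer against the band.

Emit:
{"fn": "send_rows", "kwargs": {"targets": [{"gripper":1,"x":0,"y":0.2,"z":0,"ax":0,"ay":0,"az":0},{"gripper":1,"x":0,"y":0.4,"z":0,"ax":0,"ay":0,"az":0},{"gripper":1,"x":0,"y":0.5,"z":0,"ax":0,"ay":0,"az":0},{"gripper":1,"x":0,"y":0.5,"z":0,"ax":0,"ay":0,"az":0},{"gripper":1,"x":0,"y":0.5,"z":0,"ax":0,"ay":0,"az":0}]}}

```text
clock: 10.23
position: [553.5, -61.4, 29.5]
ee_rot: [0.824, -0.566, 0.001, -0.001]
contact_force: [6.0, 2.0, -2.6]
gripper_width: 11.3
grasp_force: 58.3
```

Emit:
{"fn": "send_rows", "kwargs": {"targets": [{"gripper":1,"x":0,"y":0.5,"z":0,"ax":0,"ay":0,"az":0},{"gripper":1,"x":0,"y":0.5,"z":0,"ax":0,"ay":0,"az":0},{"gripper":1,"x":0,"y":0.3,"z":0,"ax":0,"ay":0,"az":0},{"gripper":1,"x":0,"y":0.2,"z":0,"ax":0,"ay":0,"az":0},{"gripper":1,"x":0,"y":0,"z":0,"ax":0,"ay":0,"az":0}]}}

```text
clock: 10.65
position: [539.9, -66.7, 29.5]
ee_rot: [0.824, -0.566, 0.002, -0.002]
contact_force: [6.5, 1.9, -3.0]
gripper_width: 11.0
grasp_force: 58.5
```

```bash
cat > pb.py <<'E'
from h import *
s=arm.read_state();print(s['clock'],s['position'],s['contact_force'],s['gripper_width'])
w,dw=arm.get_image('wrist');m=arm.camera_model('wrist');h=cv2.cvtColor(w,cv2.COLOR_RGB2HSV)
th=np.radians(21.2);X=np.array([np.cos(th),np.sin(th),0]);Y=np.array([-X[1],X[0],0])
for n,lo,hi,z in [('band',(45,120,50),(85,255,255),34),('pointer',(0,120,50),(5,255,255),43)]:
    v,u=np.nonzero(cv2.inRange(h[100:215,250:450],lo,hi));q=np.array([wray(a+250,c+100,z,m) for a,c in zip(u,v)])
    print(n,len(u),'x',np.percentile(q@X,[2,50,98]).round(1),'y',np.percentile(q@Y,[2,98]).round(1),u.mean()+250,v.mean()+100)
cv2.imwrite('pics/p_%d.png'%(s['clock']*100),w[:,:,::-1])
E
python3 pb.py; ls pics
```

```text
10.65 [539.89090647 -66.7292676   29.48212105] [ 6.50696731  1.93323521 -2.95774303] 10.982986923306482
band 1354 x [465.5 471.  476.1] y [-317.1 -292.3] 337.3397341211226 177.40915805022155
pointer 407 x [478.  479.3 481.1] y [-315.1 -289.8] 318.66584766584765 186.007371007371
b.png
c.png
d.png
e.png
f.png
g.png
p_1065.png
scene.png
scene_crop.png
top.png
top_crop.png
```

Emit:
{"fn": "send_rows", "kwargs": {"targets": [{"gripper":1,"x":0,"y":0.3,"z":0,"ax":0,"ay":0,"az":0},{"gripper":1,"x":0,"y":0.3,"z":0,"ax":0,"ay":0,"az":0},{"gripper":1,"x":0,"y":0.2,"z":0,"ax":0,"ay":0,"az":0},{"gripper":1,"x":0,"y":0.05,"z":0,"ax":0,"ay":0,"az":0},{"gripper":1,"x":0,"y":0,"z":0,"ax":0,"ay":0,"az":0}]}}

```text
clock: 11.12
position: [532.8, -69.5, 29.5]
ee_rot: [0.824, -0.566, 0.002, -0.002]
contact_force: [8.1, 3.0, -4.5]
gripper_width: 11.6
grasp_force: 58.6
```

```bash
python3 pb.py
```

```text
11.1167 [532.76326204 -69.53300629  29.50032017] [ 8.08181998  2.9960199  -4.54439008] 11.622041836272683
band 922 x [465.6 469.3 476.2] y [-317.5 -292.4] 321.7093275488069 176.47830802603036
pointer 319 x [470.2 472.  473.3] y [-314.7 -289.4] 318.16300940438873 186.80564263322884
```

The pointer is within 1 mm of the band's middle, so I hold for over a second.

Emit:
{"fn": "send_rows", "kwargs": {"targets": [{"gripper":1,"x":0,"y":0.05,"z":0,"ax":0,"ay":0,"az":0},{"gripper":1,"x":0,"y":0,"z":0,"ax":0,"ay":0,"az":0},{"gripper":1,"x":0,"y":0,"z":0,"ax":0,"ay":0,"az":0},{"gripper":1,"x":0,"y":0,"z":0,"ax":0,"ay":0,"az":0},{"gripper":1,"x":0,"y":0,"z":0,"ax":0,"ay":0,"az":0}]}}

```text
clock: 11.58
position: [532.5, -69.6, 29.5]
ee_rot: [0.824, -0.566, 0.002, -0.002]
contact_force: [7.9, 4.1, -4.5]
gripper_width: 11.4
grasp_force: 58.5
```

Emit:
{"fn": "send_rows", "kwargs": {"targets": [{"gripper":1,"x":0,"y":0,"z":0,"ax":0,"ay":0,"az":0},{"gripper":1,"x":0,"y":0,"z":0,"ax":0,"ay":0,"az":0},{"gripper":1,"x":0,"y":0,"z":0,"ax":0,"ay":0,"az":0},{"gripper":1,"x":0,"y":0,"z":0,"ax":0,"ay":0,"az":0},{"gripper":1,"x":0,"y":0,"z":0,"ax":0,"ay":0,"az":0}]}}

```text
clock: 12.0
position: [532.5, -69.6, 29.5]
ee_rot: [0.824, -0.566, 0.002, -0.002]
contact_force: [7.6, 3.4, -4.7]
gripper_width: 11.5
grasp_force: 58.5
```

Emit:
{"fn": "send_rows", "kwargs": {"targets": [{"gripper":1,"x":0,"y":0,"z":0,"ax":0,"ay":0,"az":0},{"gripper":1,"x":0,"y":0,"z":0,"ax":0,"ay":0,"az":0},{"gripper":1,"x":0,"y":0,"z":0,"ax":0,"ay":0,"az":0},{"gripper":1,"x":0,"y":0,"z":0,"ax":0,"ay":0,"az":0},{"gripper":1,"x":0,"y":0,"z":0,"ax":0,"ay":0,"az":0}]}}

```text
clock: 12.42
position: [532.5, -69.7, 29.5]
ee_rot: [0.824, -0.566, 0.002, -0.002]
contact_force: [9.0, 2.9, -4.9]
gripper_width: 10.8
grasp_force: 58.5
```

```bash
python3 pb.py
```

```text
12.4167 [532.50778239 -69.65859676  29.50008592] [ 9.03732618  2.90087578 -4.93359484] 10.835992258016605
band 941 x [465.3 469.  475.9] y [-317.5 -292.4] 321.3443145589798 176.52922422954305
pointer 317 x [469.9 471.7 473. ] y [-314.7 -289.4] 318.1766561514196 186.74763406940065
```

Held in the band for 1.3 s. Now I ease it home, 45 mm commanded, in small steps.

Emit:
{"fn": "send_rows", "kwargs": {"targets": [{"gripper":1,"x":0,"y":-0.2,"z":0,"ax":0,"ay":0,"az":0},{"gripper":1,"x":0,"y":-0.3,"z":0,"ax":0,"ay":0,"az":0},{"gripper":1,"x":0,"y":-0.3,"z":0,"ax":0,"ay":0,"az":0},{"gripper":1,"x":0,"y":-0.3,"z":0,"ax":0,"ay":0,"az":0},{"gripper":1,"x":0,"y":-0.3,"z":0,"ax":0,"ay":0,"az":0}]}}

```text
clock: 12.88
position: [544.5, -64.9, 29.5]
ee_rot: [0.824, -0.566, 0.001, -0.001]
contact_force: [5.7, 2.9, -2.6]
gripper_width: 11.5
grasp_force: 59.0
```

Emit:
{"fn": "send_rows", "kwargs": {"targets": [{"gripper":1,"x":0,"y":-0.3,"z":0,"ax":0,"ay":0,"az":0},{"gripper":1,"x":0,"y":-0.3,"z":0,"ax":0,"ay":0,"az":0},{"gripper":1,"x":0,"y":-0.3,"z":0,"ax":0,"ay":0,"az":0},{"gripper":1,"x":0,"y":-0.3,"z":0,"ax":0,"ay":0,"az":0},{"gripper":1,"x":0,"y":-0.3,"z":0,"ax":0,"ay":0,"az":0}]}}

```text
clock: 13.3
position: [557.3, -59.9, 29.5]
ee_rot: [0.824, -0.566, 0.0, -0.0]
contact_force: [3.0, 2.3, 0.9]
gripper_width: 11.2
grasp_force: 59.4
```

Emit:
{"fn": "send_rows", "kwargs": {"targets": [{"gripper":1,"x":0,"y":-0.3,"z":0,"ax":0,"ay":0,"az":0},{"gripper":1,"x":0,"y":-0.3,"z":0,"ax":0,"ay":0,"az":0},{"gripper":1,"x":0,"y":-0.3,"z":0,"ax":0,"ay":0,"az":0},{"gripper":1,"x":0,"y":-0.2,"z":0,"ax":0,"ay":0,"az":0},{"gripper":1,"x":0,"y":-0.2,"z":0,"ax":0,"ay":0,"az":0}]}}

```text
clock: 13.72
position: [568.9, -55.4, 29.4]
ee_rot: [0.824, -0.566, -0.0, 0.0]
contact_force: [1.2, 0.4, 3.6]
gripper_width: 10.8
grasp_force: 59.9
```

Emit:
{"fn": "send_rows", "kwargs": {"targets": [{"gripper":1,"x":0,"y":-0.1,"z":0,"ax":0,"ay":0,"az":0},{"gripper":1,"x":0,"y":-0.1,"z":0,"ax":0,"ay":0,"az":0},{"gripper":1,"x":0,"y":0,"z":0,"ax":0,"ay":0,"az":0}]}}

```text
clock: 13.97
position: [570.9, -54.6, 29.4]
ee_rot: [0.824, -0.566, 0.0, -0.0]
contact_force: [1.5, 2.2, 3.0]
gripper_width: 11.5
grasp_force: 60.0
```

```bash
python3 pb.py
```

```text
13.9667 [570.93035196 -54.56113255  29.42750847] [1.47338226 2.17028998 2.99433879] 11.455837059568886
band 1338 x [465.6 471.4 476.9] y [-317.4 -292.4] 406.73393124065774 177.74439461883406
pointer 410 x [511.3 513.  514.4] y [-315.  -289.7] 318.10731707317075 186.0780487804878
```

Emit:
{"fn": "send_rows", "kwargs": {"targets": [{"gripper":1,"x":0,"y":-0.1,"z":0,"ax":0,"ay":0,"az":0},{"gripper":1,"x":0,"y":-0.1,"z":0,"ax":0,"ay":0,"az":0},{"gripper":1,"x":0,"y":0,"z":0,"ax":0,"ay":0,"az":0}]}}

```text
clock: 14.27
position: [571.6, -54.3, 29.4]
ee_rot: [0.824, -0.566, -0.001, 0.001]
contact_force: [-1.4, 0.7, 7.4]
gripper_width: 11.0
grasp_force: 60.4
```

It's home: the force reversed against the stop. Open and rise.

Emit:
{"fn": "send_rows", "kwargs": {"targets": [{"gripper":0.5,"x":0,"y":0,"z":0,"ax":0,"ay":0,"az":0},{"gripper":0,"x":0,"y":0,"z":0,"ax":0,"ay":0,"az":0},{"gripper":-1,"x":0,"y":0,"z":0,"ax":0,"ay":0,"az":0},{"gripper":-1,"x":0,"y":0,"z":0,"ax":0,"ay":0,"az":0},{"gripper":-1,"x":0,"y":0,"z":0,"ax":0,"ay":0,"az":0}]}}

```text
clock: 14.68
position: [572.0, -54.1, 28.7]
ee_rot: [0.824, -0.567, -0.001, 0.0]
contact_force: [1.2, -0.8, 0.4]
gripper_width: 68.8
grasp_force: 0.0
```

Emit:
{"fn": "send_rows", "kwargs": {"targets": [{"gripper":-1,"x":0,"y":0,"z":0,"ax":0,"ay":0,"az":0},{"gripper":-1,"x":0,"y":0,"z":0,"ax":0,"ay":0,"az":0},{"gripper":-1,"x":0,"y":0,"z":0,"ax":0,"ay":0,"az":0},{"gripper":-1,"x":0,"y":0,"z":-1,"ax":0,"ay":0,"az":0},{"gripper":-1,"x":0,"y":0,"z":-2,"ax":0,"ay":0,"az":0}]}}

```text
clock: 15.1
position: [570.5, -54.1, 57.6]
ee_rot: [0.824, -0.567, -0.002, 0.002]
contact_force: [-0.0, -0.3, 0.5]
gripper_width: 85.0
grasp_force: 0.0
```

Emit:
{"fn": "send_rows", "kwargs": {"targets": [{"gripper":-1,"x":0,"y":0,"z":-3,"ax":0,"ay":0,"az":0},{"gripper":-1,"x":0,"y":0,"z":-3,"ax":0,"ay":0,"az":0},{"gripper":-1,"x":0,"y":0,"z":-3,"ax":0,"ay":0,"az":0},{"gripper":-1,"x":0,"y":0,"z":0,"ax":0,"ay":0,"az":0},{"gripper":-1,"x":0,"y":0,"z":0,"ax":0,"ay":0,"az":0}]}}

```text
clock: 15.52
position: [574.0, -53.7, 152.3]
ee_rot: [0.824, -0.566, 0.002, -0.002]
contact_force: [-1.2, 0.3, -1.1]
gripper_width: 85.3
grasp_force: 0.0
```

```bash
python3 pb.py; ls -t pics|head -1
```

```text
15.5167 [573.96492439 -53.65049057 152.29224074] [-1.22637389  0.33317732 -1.12144191] 85.29213554704818
band 458 x [464.7 469.8 475.2] y [-317. -291.] 375.77510917030565 163.64847161572052
pointer 203 x [510.8 512.3 513.9] y [-313.9 -276.9] 322.05911330049264 178.38916256157637
p_1551.png
```

```bash
python3 -c "
from bench import arm;print(arm.job_done())"
```

```text
the job is handed in; nothing more can be done
None
```

I zeroed the readout, pulled the grip until the pointer was within 1 mm of the green band's middle, held it there 1.3 s, eased the grip home and handed the job in at about 15.6 s with the gripper clear; none of the moves went near the pen, tweezers or glue, though I didn't re-check their positions afterwards.

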